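# Set the mitre sled's fence and seat a brace on its locating pin

### The arm

A 6-joint arm with a two-finger parallel gripper is mounted at the origin on the work surface. World frame = base frame: x ahead of the robot, y to its left, z up, the work surface at z = 0. Lengths are in m, angles in rad, forces in N, time in s.
With the tool pointing down it reaches from about 0.275 to 0.75 m from the base axis. Payload 10.2 kg.
Tool frame: the origin (TCP) lies midway between the tips of the shut fingers; the grasp point (between the pads) lies 19 mm behind it; z points along the fingers, y is the line along which they close (so a half turn about z gives the same grasp; the last joint's range is limited). The gripper opens to 88 mm and grips with 3 to 60 N. Pads are 18 mm wide; open, the fingers measure 123 mm over their backs; the gripper's body (75 mm by 187 mm) begins 45 mm behind the grasp point.
Start: joints at [-1.345, 0.313, 1.498, -0, 1.331, -0.223], TCP at [0.228, -0.473, 0.239] pointing down, gripper open.
Joint ranges: [-2.94, 2.94], [-0.97, 2.17], [0.19, 2.56], [-1.23, 4.37], [0.02, 3.11], [-2.88, 2.88]. Speed limits (rad/s): [2.39, 2.39, 3.01, 3.14, 3.14, 3.14].

### API

Orientations are given as [roll, pitch, yaw] about the fixed x, y, z axes, in that order (R = Rz(yaw) Ry(pitch) Rx(roll)).
In Python, from rig import bot gives the robot as it stands. The module is installed in compiled form; this text tells all that it offers.
- The arm moves only by the shell command python3 -m creep 'ROWS' [FORCE]. ROWS is JSON, a list of rows, each an object with "angular": the turn, a rotation vector about the tool's x, y, z normalised to -1 to 1, where 1 is 120 degrees, a list of three; "dp": the shift along the tool's x, y, z normalised to -1 to 1, where 1 is 10 cm, a list of three; "gripper": the opening, from -1 (shut) to 1 (fully open), so that 0 is half open. A call has 1 to 12 rows; each row is the pose to reach, as a shift and turn from the pose commanded when the call began, along the tool's axes at that moment; what a row does not reach only later rows make up. A row lasts 1/12 s, in which the tool goes at most 41.7 mm and 7.16 degrees, less where a joint would pass 70% of its speed; a pose out of reach is approached as far as the arm can. A call with a number of a shift or a turn outside -1 to 1 is refused whole. A call with a gripper value outside its range is refused whole. The fingers move at their own pace and stop on an object; FORCE is the grip in N (left out, the last holds). Time passes only in rows, so rows that repeat a pose let the fingers close. It gives the time, the measured TCP pose, the force, the opening and the grip force at its end, in the units of the state.
- bot.read_state(): the state, without advancing time (a new reading comes with each control period).
- bot.camera(name): name is "scene" or "top"; returns a dict with "image" (400x640x3 uint8, red, green, blue), "camera_matrix" (3x3 intrinsics, pixels), "k1" (the pictures are not rectified: a ray, as slopes to the right and down, at radius r is drawn at 1 + k1 r^2 times it, then the intrinsics apply), "world_from_camera" (4x4, takes a point from camera to world coordinates). Camera axes: x right, y down, z forward; pixel columns grow to the right and rows downward; lengths in m; the calibration is good to about 2 mm. A picture is of the moment at which its call begins. There is no depth.
- bot.finish_job(): hands the job in; it is judged then, once.
Trained networks look in a picture, given as the dict that the camera call returned (one of the last four; its "shot" number tells which), for a name from the list of things; names that differ only in an ending like _2 or _b are one class to them, and where a whole thing is asked for, a point or a joint stands for the part that bears it (a point fixed in the world has none). Each returns a list of dicts, best first, with "score" (0 to 1); they miss things now and then, are a little off and sometimes report something else, mostly with a low value. They report only what shows in the picture. A call takes as long as a camera call.
- bot.spot_in(picture, name): "location" ([row, column] in pixels, amid what is visible of it).
The state is a dict: "clock": time; "joints": joint angles; "qvel": joint speeds; "tau": joint torques, N m; "ee_pos": TCP position; "ee_rot": TCP orientation; "ft_force": force on the tool from outside, world axes, zero at the start; "wrist_torque": the same for the moment, N m; "opening": finger opening in m; "grasp_force": force on a finger pad.
Only numpy, scipy, OpenCV 4.12 (cv2) and the standard library are available. Lean on these libraries where they do the work, as an engineer would, in place of code of your own. Each camera call takes 0.05 s, during which the arm holds its last target. There are 200 camera calls.

### The job

Swing the mitre sled's fence to the red 30 degree mark. Then lay the brace blank along the fence with its red end out over the sled's cutting edge, slide it until the hole in its underside drops over the locating pin, and press it down firmly, flat on the deck. Finish while still holding it pressed down there, so that I can put the clamp on; leave everything else on the bench where it is.

Things in the scene. Friction and masses are not known exactly. Their poses are not given: they have to be found in the camera images.
- sled: Saw mitre sled, held fast on the bench between four low brass bench dogs: a plywood deck 300 (x) x 360 (y) x 18 mm with a locating pin, an angle scale and a swing fence. Origin: centre of the deck's underside, on the bench (z = 0); the deck's top is 18 mm above it. The cutting edge is the deck's +y edge (y = +180 mm in this frame), with an aluminium track inlaid flush beside it.
- sled_deck: The sled's plywood deck alone (300 x 360 x 18 mm, same frame as sled): what the brace must be pressed onto, as by a firm hand (10 to 20 N).
- pin (a point): Foot of the steel locating pin, at deck-top level (in the sled's frame x = +88.3, y = +120.7, z = +18 mm). The pin is 12 mm in diameter and 14 mm high; its upper 7 mm taper to 5 mm diameter. The brace hides it when it lies over it. At a fence angle of 30 degrees the pin stands 23.5 mm from the fence's face, level with the pivot.
- fence (a joint): Angle of the swing fence in rad, 0 to 0.785. 0: square to the cutting edge (fence running from its pivot towards the sled's -y); growing, the knob end swings towards the sled's -x, clockwise seen from above. The deck's scale has a tick every 5 degrees; the one at 30 (0.524 rad) is broad and red. The pivot is stiff: about 4 N at the knob moves it and it stays where left.
- fence_pivot (a point): Pivot axis of the fence, at deck-top level (in the sled's frame x = +55, y = +140, z = +18 mm). A bolt head there stands 6 mm above the fence's top.
- fence_knob (a point): Axis of the fence's black upright knob, 235 mm from the pivot along the fence, 59 mm above the bench. Its y axis points along the fence from knob to pivot, its x axis squarely out of the aluminium face. The knob is 26 mm in diameter from 49 to 69 mm above the bench; its top is at 75 mm.
- mark30 (a point): Inner end of the red 30 degree tick on the deck, 280 mm from the pivot; the fence's pointer comes to it.
- brace: Brace blank, a light wooden bar 260 (x) x 45 (y) x 45 (z) mm, 0.2 to 0.37 kg, lying loose on the bench with its hole downwards; its +x end is painted red. Origin: centre of its underside, below its centre of mass; x along its length. Grip it across its 45 mm width, fingertips at least 17 mm above its underside so that they clear the fence.
- brace_hole (a point): Mouth of the blind hole in the brace's underside: 30 mm from its middle towards the red end (100 mm from that end), on the centre line; 14 mm in diameter, 22 mm deep. Seated on the pin, the underside lies on the deck, 18 mm above the bench, and the red end stands out past the cutting edge.
- red_end (a point): Centre of the brace's red end face.
- f_clamp: screw clamp lying flat: steel bar 320 x 20 mm, two jaws, orange handle; origin under the bar's middle; bystander, to be left alone
- hammer: claw hammer 300 mm long with a wooden handle; bystander, to be left alone
- cut_brace: finished brace, 200 x 45 x 45 mm, both ends mitred, no red end; origin under its middle; bystander, to be left alone
- offcut: small mitred waste block, about 50 x 45 x 45 mm; bystander, to be left alone
- pencil: flat green carpenter's pencil, 190 x 14 x 8 mm, lying on the sled's deck near the corner that is close to the robot; bystander, to be left alone
- chisel1: wide wood chisel lying on the bench, 270 mm long; bystander, to be left alone
- chisel2: narrow wood chisel lying on the bench, 260 mm long; bystander, to be left alone
- fence_face (a point): Point on the fence's aluminium face (the side the brace lies against), 115 mm from the pivot; same axes as fence_knob. The fence is a bar 30 mm wide (face 15 mm from its centre line) and 15 mm high (top 33 mm above the bench), from 40 mm behind the pivot to 270 mm in front of it, with a brass pointer at the free end.

How it is judged:
On the way, in this order (a step that is already met when the one before it is completed fails the run):
1. the fence is set to 30 degrees (value of joint fence between 0.4887 and 0.5585 rad), for 0.3 s.
2. the brace lies along the fence and has dropped onto the locating pin, red end over the cutting edge, with the fence still at 30 degrees (all of step 1 and horizontal distance between brace_hole and pin below 0.003 m and z of brace_hole in the frame of sled below 0.0205 m and angle between brace's own z axis and vertical below 0.03 rad and angle between the x axis of brace and the y axis of fence_knob, either way round below 0.045 rad and y of red_end in the frame of sled above 0.18 m), for 0.2 s.
At the end, for the whole second after the job is handed in: Fence at 30 degrees (within 2). Brace on the pin: hole within 3 mm of its axis, underside within 2.5 mm of the deck, level within 0.03 rad, along the fence within 0.045 rad, red end past the cutting edge. The fingers are still on it and press it onto the deck with more than 8 N in all (all of step 2 and contact force between brace and sled_deck above 8 N and contact force between the fingers and brace above 2 N); the arm keeps its last pose, push and grip.
It fails at once if a bystander is knocked about or shifted by more than 20 mm (distance of any of f_clamp, hammer, cut_brace, offcut, pencil, chisel1, chisel2 from where it was at the start of the episode above 0.02 m).
It also fails if it takes over 64 s, if anything falls off the work surface, if the arm or the gripper's body presses on something with over 40 N, if the wrist force passes 120 N, or if a joint passes its speed limit or range.

## Working session

There is one attempt and no reset: what is moved stays moved. The work goes in short steps, Python scripts to look and compute and a shell command to move; the robot and the scene stay as the last step left them, time stands still between calls to the robot, and variables do not carry over. Pictures are saved under pics/ and viewed, at most 10 in all, crops included, and the job is handed in when it is done.

```bash
mkdir -p pics
cat > h.py <<'E'
import numpy as np, cv2
from rig import bot
def ray(p,rc):
    K=np.array(p["camera_matrix"]);T=np.array(p["world_from_camera"])
    d=cv2.undistortPoints(np.array([[[rc[1],rc[0]]]],float),K,np.array([p["k1"],0,0,0.]))[0,0]
    return T[:3,3],T[:3,:3]@np.array([d[0],d[1],1])
def at(p,rc,z):
    o,d=ray(p,rc);return (o+d*(z-o[2])/d[2])
def proj(p,X):
    T=np.linalg.inv(np.array(p["world_from_camera"]));c=T[:3,:3]@X+T[:3,3]
    u,_=cv2.projectPoints(c.reshape(1,1,3),np.zeros(3),np.zeros(3),np.array(p["camera_matrix"]),np.array([p["k1"],0,0,0.]))
    return u[0,0]
def save(p,f): cv2.imwrite("pics/"+f,p["image"][:,:,::-1])
E
python3 - <<'E'
from h import *
print(bot.read_state())
Z=dict(sled=.018,fence_pivot=.039,fence_knob=.075,mark30=.018,brace=.045,red_end=.0225,pin=.032,fence_face=.033,pencil=.026,cut_brace=.045,offcut=.045,f_clamp=.02,hammer=.02)
for c in("top","scene"):
    p=bot.camera(c);save(p,c+"0.png");print(c,np.round(p["world_from_camera"],3).tolist())
    for n,z in Z.items():
        for r in bot.spot_in(p,n)[:2]: print(n,round(r["score"],2),np.round(r["location"],1),np.round(at(p,r["location"],z),4))
E
```

```text
{'clock': 0.0, 'joints': array([-1.34542709e+00,  3.13478676e-01,  1.49842668e+00, -1.36389837e-06,
        1.33100063e+00, -2.23408224e-01]), 'qvel': array([ 2.75843143e-04, -9.01608921e-04, -3.70983744e-04,  4.84341752e-05,
       -7.29920148e-04, -1.08155334e-03]), 'tau': array([-1.11552142e-04, -4.02213621e+01, -2.52271932e+01,  6.94635976e-02,
        3.52857902e-02, -7.63271191e-05]), 'ee_pos': array([ 0.22770797, -0.47277802,  0.23815031]), 'ee_rot': array([-3.14031167e+00, -2.89681929e-04,  4.48777603e-01]), 'ft_force': array([-0.38306677,  0.59742699, -0.47061965]), 'wrist_torque': array([ 0.00468055,  0.01390996, -0.00362719]), 'grasp_force': 0.0, 'opening': 0.08823477417042015}
top [[0.022, -0.997, 0.068, 0.546], [-1.0, -0.021, 0.012, 0.028], [-0.011, -0.068, -0.998, 1.303], [0.0, 0.0, 0.0, 1.0]]
sled 0.81 [215.  302.6] [0.5755 0.1005 0.018 ]
sled 0.53 [206.4 288.1] [0.605 0.153 0.018]
fence_pivot 0.71 [208.5 293.3] [0.5971 0.1325 0.039 ]
fence_knob 0.74 [208.3 288.9] [0.596  0.1446 0.075 ]
mark30 0.58 [213.8 300.2] [0.5796 0.1092 0.018 ]
brace 0.92 [241.  415.3] [ 0.4931 
[... 970 characters left out ...]
195.5 342.2] [0.6532 0.1052 0.075 ]
fence_knob 0.49 [200.1 336. ] [0.6693 0.0777 0.075 ]
mark30 0.84 [202.3 334. ] [0.6108 0.0918 0.018 ]
brace 0.68 [211.9 217.1] [ 0.561  -0.2966  0.045 ]
red_end 0.55 [207.8 219.3] [ 0.5128 -0.2874  0.0225]
pin 0.63 [201.6 332.9] [0.6224 0.0837 0.032 ]
fence_face 0.56 [194.3 338. ] [0.5912 0.1136 0.033 ]
pencil 0.62 [176.3 332.3] [0.4723 0.1348 0.026 ]
cut_brace 0.91 [238.2 156.6] [ 0.6253 -0.4864  0.045 ]
offcut 0.51 [246.3 234.7] [ 0.7397 -0.2663  0.045 ]
f_clamp 0.94 [259.4 289.2] [ 0.8208 -0.1229  0.02  ]
f_clamp 0.74 [206.  328.7] [0.626  0.0672 0.02  ]
hammer 0.85 [174.7 460.1] [0.6164 0.5891 0.02  ]
hammer 0.74 [238.5 157.9] [ 0.5982 -0.4888  0.02  ]
```

Run:
```python
import cv2
a=cv2.imread("pics/top0.png");
cv2.imwrite("pics/top0a.png",cv2.resize(a[130:290,230:440],(787,600),interpolation=cv2.INTER_CUBIC))
b=cv2.imread("pics/scene0.png");cv2.imwrite("pics/scene0a.png",cv2.resize(b[130:290,170:383],(798,600),interpolation=cv2.INTER_CUBIC))
```

```text
(no output)
```

View pics/top0.png

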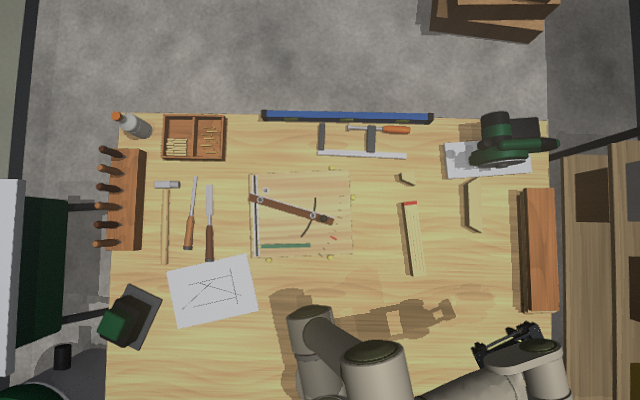

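View pics/top0a.png

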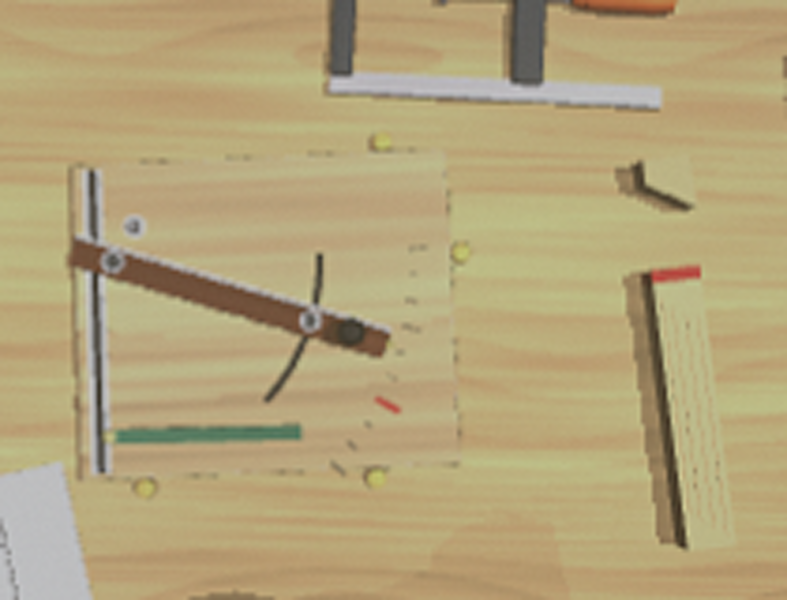

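View pics/scene0a.png

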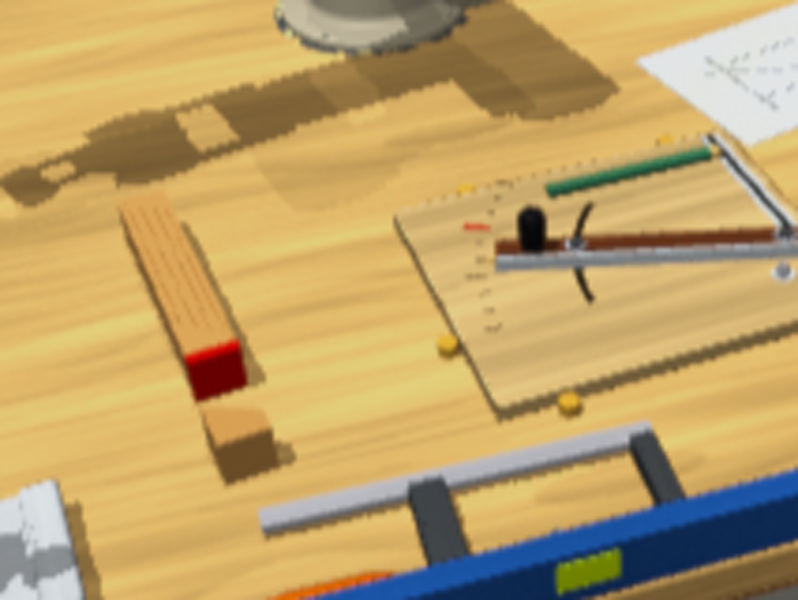

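The top view shows the deck with corners at about crop (72,165)–(443,152)–(460,462)–(80,478). The pin is at (134,227), the pivot bolt at (113,260), the knob at (350,332) and the red tick's inner end at (376,399). The fence is near 15°. The brace's red end is at crop (675,271), pointing to +x. The scene crop agrees.

Run:
```python
from h import *
from scipy.optimize import least_squares
t=bot.camera("top");s=bot.camera("scene")
T=lambda x,y:(230+(x+.5)/3.7476-.5,130+(y+.5)/3.75-.5)
S=lambda x,y:(170+(x+.5)/3.7465-.5,130+(y+.5)/3.75-.5)
obs=[(t,T(134,227),(.0883,.1207,.032)),(t,T(113,260),(.055,.14,.039)),(t,T(376,399),(-.085,-.1025,.018)),
(t,T(443,152),(.15,-.18,.018)),(t,T(460,462),(-.15,-.18,.018)),(t,T(72,165),(.15,.18,.018)),(t,T(80,478),(-.15,.18,.018)),
(s,S(783,270),(.0883,.1207,.032)),(s,S(490,228),(-.085,-.1025,.018)),(s,S(396,218),(-.15,-.18,.018)),(s,S(500,407),(.15,-.18,.018))]
def W(q,X): c,sn=np.cos(q[2]),np.sin(q[2]);return np.array([q[0]+c*X[0]-sn*X[1],q[1]+sn*X[0]+c*X[1],X[2]])
f=lambda q:np.concatenate([proj(p,W(q,X))-u for p,u,X in obs])
r=least_squares(f,[.57,.1,0],loss="soft_l1");q=r.x
print("sled",q.round(4));print(f(q).reshape(-1,2).round(1).tolist())
for n,X in dict(pin=(.0883,.1207,.018),piv=(.055,.14,.018),mark=(-.085,-.1025,.018)).items():print(n,W(q,X).round(4))
k=at(t,T(350,332)[::-1],.075);print("knob",k.round(4))
d=k-W(q,(.055,.14,.018));d=d[:2];print("knobdist",np.hypot(*d),"fence deg",np.degrees(np.arctan2(-d[0],-d[1])+q[2]))
a=np.radians(30);print("knob30",W(q,(.055-.235*np.sin(a),.14-.235*np.cos(a),.059)).round(4))
ob=[(t,T(650,274),(.13,.0225,.045)),(t,T(701,268),(.13,-.0225,.045)),(t,T(687,549),(-.13,.0225,.045)),(t,T(735,543),(-.13,-.0225,.045)),
(s,S(185,356),(.13,-.0225,.045)),(s,S(240,342),(.13,.0225,.045)),(s,S(120,206),(-.13,-.0225,.045)),(s,S(195,400),(.13,-.0225,0)),(s,S(246,384),(.13,.0225,0))]
g=lambda q:np.concatenate([proj(p,W(q,X))-u for p,u,X in ob])
r=least_squares(g,[.49,-.29,.1],loss="soft_l1");b=r.x
print("brace",b.round(4),np.degrees(b[2]));print(g(b).reshape(-1,2).round(1).tolist())
```

```text
sled [0.5828 0.1097 0.0655]
[[-0.6, -0.8], [-0.4, -0.1], [-0.0, -0.4], [0.7, -1.3], [0.3, 0.2], [-0.4, -0.2], [0.1, 0.3], [0.3, -2.4], [0.0, -0.2], [-0.8, -2.3], [-0.6, -0.3]]
pin [0.663  0.2359 0.018 ]
piv [0.6285 0.253  0.018 ]
mark [0.5047 0.0019 0.018 ]
knob [0.565  0.0277 0.075 ]
knobdist 0.2341572533061937 fence deg 19.507364052328107
knob30 [0.5246 0.0422 0.059 ]
brace [ 0.5013 -0.2919  0.1293] 7.408047430899869
[[0.7, -0.6], [-0.1, -0.4], [-0.0, 1.0], [0.1, 1.1], [0.6, 1.3], [-0.2, 0.7], [-0.4, -1.9], [0.3, 0.0], [0.3, -0.0]]
```

```bash
python3 -m creep '[{"angular":[0,0,-0.361],"dp":[0,0,0],"gripper":1},{"angular":[0,0,-0.361],"dp":[0,0,0],"gripper":1},{"angular":[0,0,-0.361],"dp":[0,0,0],"gripper":1},{"angular":[0,0,-0.361],"dp":[0,0,0],"gripper":1},{"angular":[0,0,-0.361],"dp":[0,0,0],"gripper":1},{"angular":[0,0,-0.361],"dp":[0,0,0],"gripper":1},{"angular":[0,0,-0.361],"dp":[0,0,0],"gripper":1}]'
python3 -m creep '[{"angular":[0,0,0],"dp":[0.98,0.226,0],"gripper":1},{"angular":[0,0,0],"dp":[0.98,0.226,0],"gripper":1},{"angular":[0,0,0],"dp":[0.98,0.226,0],"gripper":1}]'
python3 -m creep '[{"angular":[0,0,0],"dp":[0.98,0.226,0],"gripper":1},{"angular":[0,0,0],"dp":[0.98,0.226,0],"gripper":1},{"angular":[0,0,0],"dp":[0.98,0.226,0],"gripper":1}]'
python3 -m creep '[{"angular":[0,0,0],"dp":[0.98,0.226,0],"gripper":1},{"angular":[0,0,0],"dp":[0.98,0.226,0],"gripper":1},{"angular":[0,0,0],"dp":[0.98,0.226,0],"gripper":1}]'
```

```text
clock: 2.08
ee_pos: [0.2278, -0.473, 0.2387]
ee_rot: [-3.142, -0.0, 1.209]
ft_force: [0.1, -0.8, -0.5]
opening: 0.0884
grasp_force: 0.0
clock: 2.33
ee_pos: [0.2855, -0.3866, 0.2388]
ee_rot: [3.142, -0.001, 1.202]
ft_force: [0.2, -1.0, 0.5]
opening: 0.0882
grasp_force: 0.0
clock: 2.58
ee_pos: [0.3417, -0.3029, 0.2389]
ee_rot: [3.141, -0.001, 1.203]
ft_force: [-0.2, -0.5, 0.7]
opening: 0.0881
grasp_force: 0.0
clock: 2.83
ee_pos: [0.3978, -0.2195, 0.239]
ee_rot: [3.141, -0.001, 1.203]
ft_force: [-0.5, -0.7, -0.6]
opening: 0.0881
grasp_force: 0.0
```

```bash
cat >> h.py <<'E'
from scipy.spatial.transform import Rotation as Rn
def delta(x,y,z,yaw=None):
    s=bot.read_state();R=Rn.from_euler("xyz",s["ee_rot"])
    print("at",s["clock"].__round__(2),np.round(s["ee_pos"],4),np.round(s["ee_rot"],4),"dp",(R.inv().apply(np.array([x,y,z])-s["ee_pos"])/.1).round(3),end=" ")
    if yaw is not None: print("ang",((R.inv()*Rn.from_euler("xyz",[np.pi,0,yaw])).as_rotvec()/np.radians(120)).round(4),end="")
    print()
E
python3 -m creep '[{"angular":[0,0,0],"dp":[0.98,0.226,0],"gripper":1},{"angular":[0,0,0],"dp":[0.98,0.226,0],"gripper":1},{"angular":[0,0,0],"dp":[0.98,0.226,0],"gripper":1}]' | head -2
python3 -m creep '[{"angular":[0,0,0],"dp":[0.98,0.226,0],"gripper":1},{"angular":[0,0,0],"dp":[0.98,0.226,0],"gripper":1},{"angular":[0,0,0],"dp":[0.98,0.226,0],"gripper":1}]' | head -2
python3 -m creep '[{"angular":[0,0,0],"dp":[0.98,0.226,0.9],"gripper":1},{"angular":[0,0,0],"dp":[0.98,0.226,0.9],"gripper":1},{"angular":[0,0,0],"dp":[0.98,0.226,0.9],"gripper":1},{"angular":[0,0,0],"dp":[0.98,0.226,0.9],"gripper":1},{"angular":[0,0,0],"dp":[0.98,0.226,0.9],"gripper":1},{"angular":[0,0,0],"dp":[0.98,0.226,0.9],"gripper":1}]'
python3 - <<'E'
from h import *
delta(.565,.0277,.048)
p=bot.camera("top");s=bot.camera("scene");save(p,"t1.png")
cv2.imwrite("pics/s1.png",cv2.resize(s["image"][130:270,270:450,::-1],(720,560),interpolation=cv2.INTER_CUBIC))
E
```

```text
clock: 3.08
ee_pos: [0.454, -0.136, 0.2389]
clock: 3.33
ee_pos: [0.5101, -0.0524, 0.2387]
clock: 3.83
ee_pos: [0.5648, 0.0272, 0.1492]
ee_rot: [3.141, 0.0, 1.203]
ft_force: [0.2, -0.9, -0.4]
opening: 0.0885
grasp_force: 0.0
at 3.83 [0.5648 0.0272 0.1492] [3.1413e+00 2.0000e-04 1.2034e+00] dp [ 6.000e-03 -1.000e-03  1.012e+00]
```

View pics/s1.png

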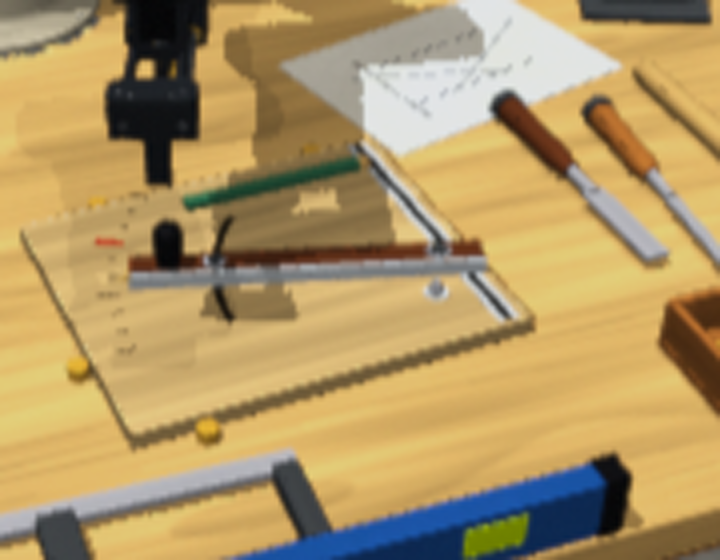

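The gripper is lined up above the knob (knob at crop (167,240), fingers at (158,180)). Next I descend and grip.

```bash
python3 -m creep '[{"angular":[0,0,0],"dp":[0,0,0.4],"gripper":1},{"angular":[0,0,0],"dp":[0,0,0.8],"gripper":1},{"angular":[0,0,0],"dp":[0,0,1.0],"gripper":1},{"angular":[0,0,0],"dp":[0,0,1.0],"gripper":1},{"angular":[0,0,0],"dp":[0,0,1.0],"gripper":1}]'
python3 -m creep '[{"angular":[0,0,0],"dp":[0,0,0],"gripper":-1},{"angular":[0,0,0],"dp":[0,0,0],"gripper":-1},{"angular":[0,0,0],"dp":[0,0,0],"gripper":-1},{"angular":[0,0,0],"dp":[0,0,0],"gripper":-1},{"angular":[0,0,0],"dp":[0,0,0],"gripper":-1},{"angular":[0,0,0],"dp":[0,0,0],"gripper":-1},{"angular":[0,0,0],"dp":[0,0,0],"gripper":-1},{"angular":[0,0,0],"dp":[0,0,0],"gripper":-1}]' 15
python3 - <<'E'
from h import *
delta(.5246,.0422,.048)
E
```

```text
clock: 4.35
ee_pos: [0.5651, 0.0266, 0.0499]
ee_rot: [3.141, -0.0, 1.203]
ft_force: [-0.1, -0.1, 0.1]
opening: 0.088
grasp_force: 0.0
clock: 5.02
ee_pos: [0.5648, 0.0276, 0.0487]
ee_rot: [3.142, 0.0, 1.205]
ft_force: [-0.4, -0.3, 0.2]
opening: 0.0373
grasp_force: 0.0
at 5.02 [0.5648 0.0276 0.0487] [3.1416 0.     1.205 ] dp [-0.007 -0.428  0.007]
```

```bash
python3 -m creep '[{"angular":[0,0,0],"dp":[0,0,0],"gripper":-1},{"angular":[0,0,0],"dp":[0,0,0],"gripper":-1},{"angular":[0,0,0],"dp":[0,0,0],"gripper":-1},{"angular":[0,0,0],"dp":[0,0,0],"gripper":-1}]' 15
python3 -m creep '[{"angular":[0,0,0],"dp":[0,-0.1,0],"gripper":-1},{"angular":[0,0,0],"dp":[0,-0.2,0],"gripper":-1},{"angular":[0,0,0],"dp":[0,-0.3,0],"gripper":-1},{"angular":[0,0,0],"dp":[-0.01,-0.38,0],"gripper":-1},{"angular":[0,0,0],"dp":[-0.01,-0.43,0],"gripper":-1},{"angular":[0,0,0],"dp":[-0.01,-0.43,0],"gripper":-1},{"angular":[0,0,0],"dp":[-0.01,-0.43,0],"gripper":-1},{"angular":[0,0,0],"dp":[-0.01,-0.43,0],"gripper":-1}]'
python3 - <<'E'
from h import *
delta(.5246,.0422,.048)
piv=np.array([.6285,.253]);d=bot.read_state()["ee_pos"][:2]-piv
print(np.hypot(*d),np.degrees(np.arctan2(-d[0],-d[1])+.0655))
E
```

```text
clock: 5.35
ee_pos: [0.5652, 0.0271, 0.0488]
ee_rot: [3.14, 0.0, 1.205]
ft_force: [3.1, -4.2, -1.8]
opening: 0.0254
grasp_force: 15.0
clock: 6.02
ee_pos: [0.524, 0.0426, 0.0488]
ee_rot: [-3.14, -0.001, 1.205]
ft_force: [-0.1, 4.9, 1.7]
opening: 0.0248
grasp_force: 15.0
at 6.02 [0.524  0.0426 0.0488] [-3.1402e+00 -7.0000e-04  1.2046e+00] dp [-0.002  0.007  0.008] 
0.23488981653920565 30.158291076897548
```

```bash
python3 -m creep '[{"angular":[0,0,0],"dp":[0,0,0],"gripper":1},{"angular":[0,0,0],"dp":[0,0,0],"gripper":1},{"angular":[0,0,0],"dp":[0,0,0],"gripper":1},{"angular":[0,0,0],"dp":[0,0,0],"gripper":1},{"angular":[0,0,0],"dp":[0,0,0],"gripper":1}]' | tail -2
python3 -m creep '[{"angular":[0,0,0],"dp":[0,0,-0.4],"gripper":1},{"angular":[0,0,0],"dp":[0,0,-0.8],"gripper":1},{"angular":[0,0,0.513],"dp":[0,0,-1],"gripper":1},{"angular":[0,0,0.513],"dp":[0,0,-1],"gripper":1},{"angular":[0,0,0.513],"dp":[0,0,-1],"gripper":1},{"angular":[0,0,0.513],"dp":[0,0,-1],"gripper":1},{"angular":[0,0,0.513],"dp":[0,0,-1],"gripper":1},{"angular":[0,0,0.513],"dp":[0,0,-1],"gripper":1},{"angular":[0,0,0.513],"dp":[0,0,-1],"gripper":1},{"angular":[0,0,0.513],"dp":[0,0,-1],"gripper":1},{"angular":[0,0,0.513],"dp":[0,0,-1],"gripper":1},{"angular":[0,0,0.513],"dp":[0,0,-1],"gripper":1}]' |head -3
python3 -m creep '[{"angular":[0,0,0],"dp":[-0.165,0.823,0],"gripper":1},{"angular":[0,0,0],"dp":[-0.165,0.823,0],"gripper":1},{"angular":[0,0,0],"dp":[-0.165,0.823,0],"gripper":1}]' |head -2
python3 -m creep '[{"angular":[0,0,0],"dp":[-0.165,0.823,0],"gripper":1},{"angular":[0,0,0],"dp":[-0.165,0.823,0],"gripper":1},{"angular":[0,0,0],"dp":[-0.165,0.823,0],"gripper":1}]' |head -2
python3 -m creep '[{"angular":[0,0,0],"dp":[-0.165,0.823,0],"gripper":1},{"angular":[0,0,0],"dp":[-0.165,0.823,0],"gripper":1},{"angular":[0,0,0],"dp":[-0.165,0.823,0],"gripper":1}]' |head -2
python3 -m creep '[{"angular":[0,0,0],"dp":[-0.165,0.823,0],"gripper":1},{"angular":[0,0,0],"dp":[-0.165,0.823,0],"gripper":1},{"angular":[0,0,0],"dp":[-0.165,0.823,0],"gripper":1},{"angular":[0,0,0],"dp":[-0.165,0.823,0],"gripper":1}]' |head -3
python3 - <<'E'
from h import *
delta(.5013,-.2919,.020,.1293)
p=bot.camera("top")
cv2.imwrite("pics/t2.png",cv2.resize(p["image"][160:280,235:435,::-1],(800,480),interpolation=cv2.INTER_CUBIC))
E
```

```text
opening: 0.0566
grasp_force: 0.0
clock: 7.43
ee_pos: [0.5243, 0.0419, 0.1487]
ee_rot: [3.142, 0.0, 0.128]
clock: 7.68
ee_pos: [0.5185, -0.047, 0.1488]
clock: 7.93
ee_pos: [0.5126, -0.131, 0.1488]
clock: 8.18
ee_pos: [0.5068, -0.2147, 0.1487]
clock: 8.52
ee_pos: [0.5013, -0.2941, 0.1483]
ee_rot: [-3.141, 0.0, 0.13]
at 8.52 [ 0.5013 -0.2941  0.1483] [-3.1411e+00  3.0000e-04  1.2970e-01] dp [ 0.003 -0.021  1.283] ang [-0.0002  0.0002  0.0002]
```

View pics/t2.png

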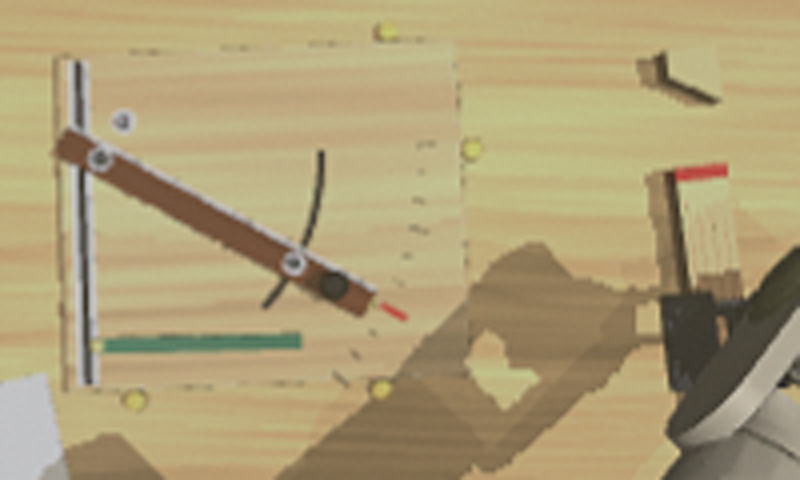

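The fence pointer now meets the red tick at crop (380,303), and the gripper is over the brace. I'll check the angle numerically while descending to grip.

```bash
python3 - <<'E'
from h import *
p=bot.camera("top")
C=lambda x,y:((160+(y+.5)/4-.5),235+(x+.5)/4-.5)
pv=at(p,C(99,157),.039);k=at(p,C(333,286),.075);m=at(p,C(383,305),.018);m2=at(p,C(406,319),.018)
a=lambda q:np.degrees(np.arctan2(-(q-pv)[0],-(q-pv)[1]))
print(pv,k,a(k),a(m),a(m2))
E
python3 -m creep '[{"angular":[0,0,0],"dp":[0,-0.02,0.4],"gripper":1},{"angular":[0,0,0],"dp":[0,-0.02,0.8],"gripper":1},{"angular":[0,0,0],"dp":[0,-0.02,0.8],"gripper":1}]' | head -2
python3 -m creep '[{"angular":[0,0,0],"dp":[0,0,0.3],"gripper":1},{"angular":[0,0,0],"dp":[0,0,0.48],"gripper":1},{"angular":[0,0,0],"dp":[0,0,0.48],"gripper":-1},{"angular":[0,0,0],"dp":[0,0,0.48],"gripper":-1},{"angular":[0,0,0],"dp":[0,0,0.48],"gripper":-1},{"angular":[0,0,0],"dp":[0,0,0.48],"gripper":-1},{"angular":[0,0,0],"dp":[0,0,0.48],"gripper":-1},{"angular":[0,0,0],"dp":[0,0,0.48],"gripper":-1},{"angular":[0,0,0],"dp":[0,0,0.48],"gripper":-1},{"angular":[0,0,0],"dp":[0,0,0.48],"gripper":-1},{"angular":[0,0,0],"dp":[0,0,0.48],"gripper":-1},{"angular":[0,0,0],"dp":[0,0,0.48],"gripper":-1}]' 40
```

```text
[0.62838057 0.25296373 0.039     ] [0.52070767 0.04418765 0.075     ] 27.28169148744357 26.255878185580936 26.54808886823005
clock: 8.87
ee_pos: [0.4989, -0.287, 0.0625]
clock: 9.87
ee_pos: [0.5018, -0.2916, 0.0216]
ee_rot: [3.14, -0.001, 0.131]
ft_force: [-1.1, -1.3, 5.9]
opening: 0.0448
grasp_force: 40.0
```

```bash
python3 -m creep '[{"angular":[0,0,0],"dp":[0,0,-0.3],"gripper":-1},{"angular":[0,0,0],"dp":[0,0,-0.6],"gripper":-1},{"angular":[0,0,0],"dp":[0,0,-0.9],"gripper":-1},{"angular":[0,0,0],"dp":[0,0,-1],"gripper":-1},{"angular":[0,0,0],"dp":[0,0,-1],"gripper":-1}]'
python3 -m creep '[{"angular":[0,0,-0.468],"dp":[0,0,0],"gripper":-1},{"angular":[0,0,-0.468],"dp":[0,0,0],"gripper":-1},{"angular":[0,0,-0.468],"dp":[0,0,0],"gripper":-1},{"angular":[0,0,-0.468],"dp":[0,0,0],"gripper":-1},{"angular":[0,0,-0.468],"dp":[0,0,0],"gripper":-1},{"angular":[0,0,-0.468],"dp":[0,0,0],"gripper":-1},{"angular":[0,0,-0.468],"dp":[0,0,0],"gripper":-1},{"angular":[0,0,-0.468],"dp":[0,0,0],"gripper":-1},{"angular":[0,0,-0.468],"dp":[0,0,0],"gripper":-1}]'
python3 -m creep '[{"angular":[0,0,0],"dp":[0.3,-0.05,0],"gripper":-1},{"angular":[0,0,0],"dp":[0.6,-0.1,0],"gripper":-1},{"angular":[0,0,0],"dp":[0.857,-0.15,0],"gripper":-1}]' | head -2
python3 -m creep '[{"angular":[0,0,0],"dp":[0.3,-0.05,0],"gripper":-1},{"angular":[0,0,0],"dp":[0.6,-0.1,0],"gripper":-1},{"angular":[0,0,0],"dp":[0.857,-0.15,0],"gripper":-1}]' | head -2
python3 -m creep '[{"angular":[0,0,0],"dp":[0.3,-0.05,0],"gripper":-1},{"angular":[0,0,0],"dp":[0.6,-0.1,0],"gripper":-1},{"angular":[0,0,0],"dp":[0.857,-0.15,0],"gripper":-1}]' | head -2
python3 -m creep '[{"angular":[0,0,0],"dp":[0.3,-0.05,0],"gripper":-1},{"angular":[0,0,0],"dp":[0.6,-0.1,0],"gripper":-1},{"angular":[0,0,0],"dp":[0.857,-0.15,0],"gripper":-1}]'
python3 - <<'E'
from h import *
delta(.6497,.2090,.12,1.110)
E
```

```text
clock: 10.28
ee_pos: [0.5021, -0.2915, 0.1225]
ee_rot: [3.139, -0.002, 0.13]
ft_force: [-0.6, -0.2, -2.8]
opening: 0.0447
grasp_force: 40.0
clock: 11.03
ee_pos: [0.5006, -0.2903, 0.1181]
ee_rot: [-3.138, -0.001, 1.114]
ft_force: [-0.1, 0.1, -3.5]
opening: 0.0448
grasp_force: 40.0
clock: 11.28
ee_pos: [0.5256, -0.2059, 0.1188]
clock: 11.53
ee_pos: [0.5503, -0.122, 0.119]
clock: 11.78
ee_pos: [0.5749, -0.0386, 0.119]
clock: 12.03
ee_pos: [0.5995, 0.0448, 0.1188]
ee_rot: [-3.139, 0.001, 1.107]
ft_force: [0.1, 0.3, -2.9]
opening: 0.0446
grasp_force: 40.0
at 12.03 [0.5995 0.0448 0.1188] [-3.1389e+00  7.0000e-04  1.1071e+00] dp [ 1.694 -0.286 -0.012] ang [-0.0013  0.0003 -0.0014]
```

```bash
python3 -m creep '[{"angular":[0,0,0],"dp":[0,0,0],"gripper":-1},{"angular":[0,0,0],"dp":[0,0,0],"gripper":-1}]'
python3 - <<'E'
from h import *
import pickle
t=bot.camera("top");s=bot.camera("scene");pickle.dump((t,s,bot.read_state()),open("v3.pkl","wb"))
u=lambda i:cv2.resize(i[:,:,::-1],(800,300) ,interpolation=cv2.INTER_CUBIC)
# top rows 165-225 cols 245-345 (x8) ; 
a=cv2.resize(t["image"][170:220,245:325,::-1],(800,500),interpolation=cv2.INTER_CUBIC)
b=cv2.resize(s["image"][165:225,310:406,::-1],(800,500),interpolation=cv2.INTER_CUBIC)
cv2.imwrite("pics/t3.png",a);cv2.imwrite("pics/s3.png",b)
E
```

```text
clock: 12.2
ee_pos: [0.5992, 0.0438, 0.1189]
ee_rot: [-3.139, 0.001, 1.11]
ft_force: [-0.4, 0.2, -2.7]
opening: 0.0448
grasp_force: 40.0
```

View pics/t3.png

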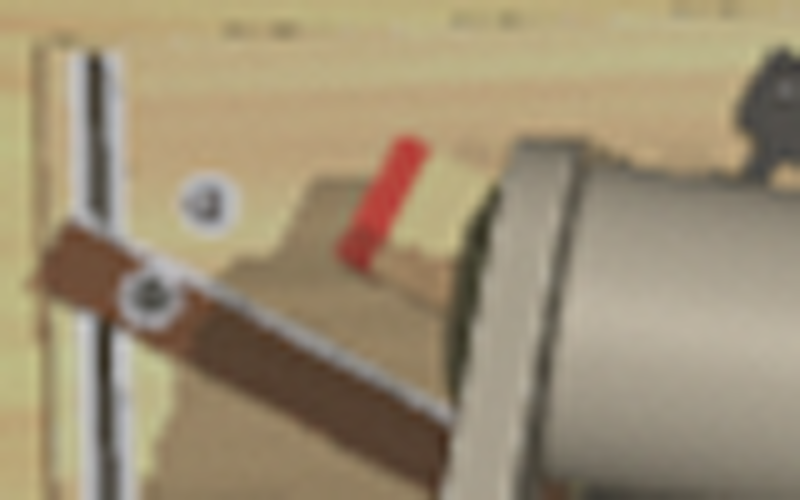

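View pics/s3.png

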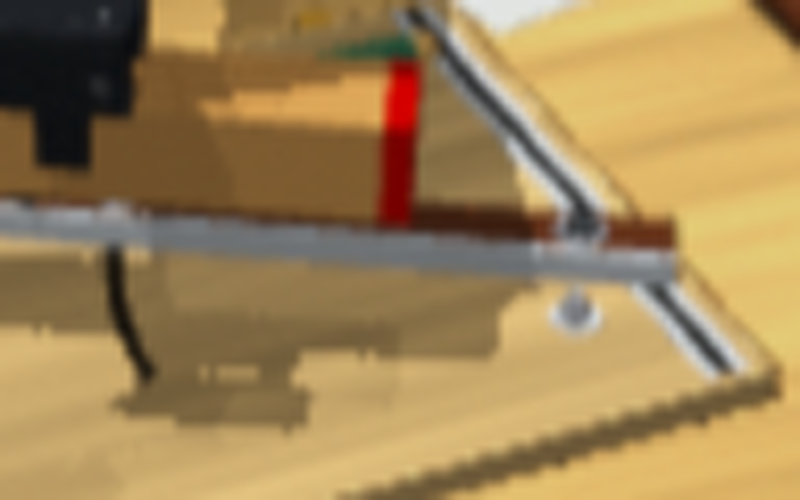

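Run:
```python
from h import *
import pickle
from scipy.optimize import least_squares
t,s,st=pickle.load(open("v3.pkl","rb"))
T=lambda x,y:np.array((245+(x+.5)/10-.5,170+(y+.5)/10-.5))
S=lambda x,y:np.array((310+(x+.5)/8.333-.5,165+(y+.5)/8.333-.5))
zb=st["ee_pos"][2]-.0216
# top-only fixed heights
for n,u,z in(("red a",T(400,135),zb+.045),("red b",T(337,254),zb+.045),("pinring",T(210,203),.018),("pintop",T(207,204),.032),("bolt",T(150,294),.039)):print(n,at(t,u[::-1],z).round(4))
for n,u,z in(("near top",S(416,130),zb+.045),("far top",S(418,62),zb+.045),("near bot",S(410,225),zb),("pinring",S(577,314),.018),("pintop",S(575,308),.032),("bolt",S(580,222),.039)):print("scene",n,at(s,u[::-1],z).round(4))
p=st["ee_pos"];c=lambda x,y,z:p+np.array([np.cos(1.11)*x-np.sin(1.11)*y,np.sin(1.11)*x+np.cos(1.11)*y,0])
print("pred from tcp: far",c(.13,.0225,0)[:2].round(4),"near",c(.13,-.0225,0)[:2].round(4),"mid",c(.13,0,0)[:2])
```

```text
red a [0.6746 0.1545 0.1429]
red b [0.6356 0.1738 0.1429]
pinring [0.6626 0.2356 0.018 ]
pintop [0.661  0.2344 0.032 ]
bolt [0.6281 0.2523 0.039 ]
scene near top [0.6794 0.1528 0.1429]
scene far top [0.6374 0.1711 0.1429]
scene near bot [0.6795 0.1521 0.0979]
scene pinring [0.6623 0.2368 0.018 ]
scene pintop [0.6742 0.2295 0.032 ]
scene bolt [0.6302 0.2514 0.039 ]
pred from tcp: far [0.6369 0.1686] near [0.6773 0.1486] mid [0.6571016  0.15857645]
```

The top view shows the pin ring at crop (210,203) and the red end's outer edge from (398,136) to (338,254). That puts the brace about 3.5 mm further along the gripper than assumed. I'll correct for it and go above the pin.

```bash
python3 -m creep '[{"angular":[0,0,0],"dp":[0.3,-0.05,0],"gripper":-1},{"angular":[0,0,0],"dp":[0.6,-0.1,0],"gripper":-1},{"angular":[0,0,0],"dp":[0.834,-0.142,0],"gripper":-1}]' 60 | head -2
python3 -m creep '[{"angular":[0,0,0],"dp":[0.3,-0.05,0],"gripper":-1},{"angular":[0,0,0],"dp":[0.6,-0.1,0],"gripper":-1},{"angular":[0,0,0],"dp":[0.834,-0.142,0],"gripper":-1},{"angular":[0,0,0],"dp":[0.834,-0.142,0],"gripper":-1},{"angular":[0,0,0],"dp":[0.834,-0.142,0.3],"gripper":-1},{"angular":[0,0,0],"dp":[0.834,-0.142,0.58],"gripper":-1},{"angular":[0,0,0],"dp":[0.834,-0.142,0.58],"gripper":-1},{"angular":[0,0,0],"dp":[0.834,-0.142,0.58],"gripper":-1},{"angular":[0,0,0],"dp":[0.834,-0.142,0.58],"gripper":-1}]'
python3 - <<'E'
from h import *
delta(.648,.2058,.0576,1.110)
E
```

```text
clock: 12.55
ee_pos: [0.6244, 0.1239, 0.1203]
clock: 13.3
ee_pos: [0.6494, 0.204, 0.0644]
ee_rot: [3.14, -0.001, 1.109]
ft_force: [1.2, -0.9, -2.2]
opening: 0.0442
grasp_force: 60.0
at 13.3 [0.6494 0.204  0.0644] [ 3.1399e+00 -1.1000e-03  1.1091e+00] dp [ 0.01  -0.021  0.068] ang [ 0.0008 -0.0005 -0.0004]
```

```bash
python3 -m creep '[{"angular":[0,0,0],"dp":[0.01,-0.015,0],"gripper":-1},{"angular":[0,0,0],"dp":[0.01,-0.015,0.05],"gripper":-1},{"angular":[0,0,0],"dp":[0.01,-0.015,0.1],"gripper":-1},{"angular":[0,0,0],"dp":[0.01,-0.015,0.1],"gripper":-1},{"angular":[0,0,0],"dp":[0.01,-0.015,0.1],"gripper":-1}]'
python3 -m creep '[{"angular":[0,0,0],"dp":[0,0,0.03],"gripper":-1},{"angular":[0,0,0],"dp":[0,0,0.05],"gripper":-1},{"angular":[0,0,0],"dp":[0,0,0.05],"gripper":-1},{"angular":[0,0,0],"dp":[0,0,0.05],"gripper":-1}]'
```

```text
clock: 13.72
ee_pos: [0.6485, 0.2064, 0.0544]
ee_rot: [3.139, -0.002, 1.111]
ft_force: [-0.4, -0.7, 5.1]
opening: 0.0447
grasp_force: 60.0
clock: 14.05
ee_pos: [0.6494, 0.2054, 0.0491]
ee_rot: [3.137, -0.002, 1.109]
ft_force: [4.4, -3.7, -0.2]
opening: 0.0445
grasp_force: 59.9
```

```bash
python3 -m creep '[{"angular":[0,0,0],"dp":[0,0.005,0.03],"gripper":-1},{"angular":[0,0,0],"dp":[0,0.005,0.06],"gripper":-1},{"angular":[0,0,0],"dp":[0,0.005,0.06],"gripper":-1},{"angular":[0,0,0],"dp":[0,0.005,0.06],"gripper":-1}]'
python3 -m creep '[{"angular":[0,0,0],"dp":[0,0,0.02],"gripper":-1},{"angular":[0,0,0],"dp":[0,0,0.04],"gripper":-1},{"angular":[0,0,0],"dp":[0,0,0.04],"gripper":-1},{"angular":[0,0,0],"dp":[0,0,0.04],"gripper":-1}]'
```

```text
clock: 14.38
ee_pos: [0.6495, 0.2056, 0.0421]
ee_rot: [3.138, -0.002, 1.109]
ft_force: [6.3, -3.0, -2.4]
opening: 0.0444
grasp_force: 59.9
clock: 14.72
ee_pos: [0.6498, 0.2062, 0.0395]
ee_rot: [3.137, -0.003, 1.111]
ft_force: [4.9, -0.0, 5.2]
opening: 0.0444
grasp_force: 59.9
```

```bash
python3 -m creep '[{"angular":[0,0,0],"dp":[0,0.01,0.01],"gripper":-1},{"angular":[0,0,0],"dp":[0,0.01,0.02],"gripper":-1},{"angular":[0,0,0],"dp":[0,0.01,0.02],"gripper":-1},{"angular":[0,0,0],"dp":[0,0.01,0.02],"gripper":-1},{"angular":[0,0,0],"dp":[0,0.01,0.02],"gripper":-1}]'
python3 - <<'E'
from h import *
f=[]
for c in("top","scene"): 
    p=bot.camera(c);f.append(bot.read_state()["ft_force"].round(1).tolist())
    if c=="top": a=cv2.resize(p["image"][160:250,240:360,::-1],(480,360),interpolation=cv2.INTER_CUBIC)
    else: b=cv2.resize(p["image"][150:230,300:410,::-1],(800,582),interpolation=cv2.INTER_CUBIC)
print(f);cv2.imwrite("pics/s4.png",b);cv2.imwrite("pics/t4.png",a)
E
```

```text
clock: 15.13
ee_pos: [0.6499, 0.2062, 0.0394]
ee_rot: [3.138, -0.002, 1.111]
ft_force: [-7.2, -1.2, 22.1]
opening: 0.0444
grasp_force: 59.9
[[-7.8, -0.2, 21.3], [-7.0, -0.8, 20.6]]
```

View pics/s4.png

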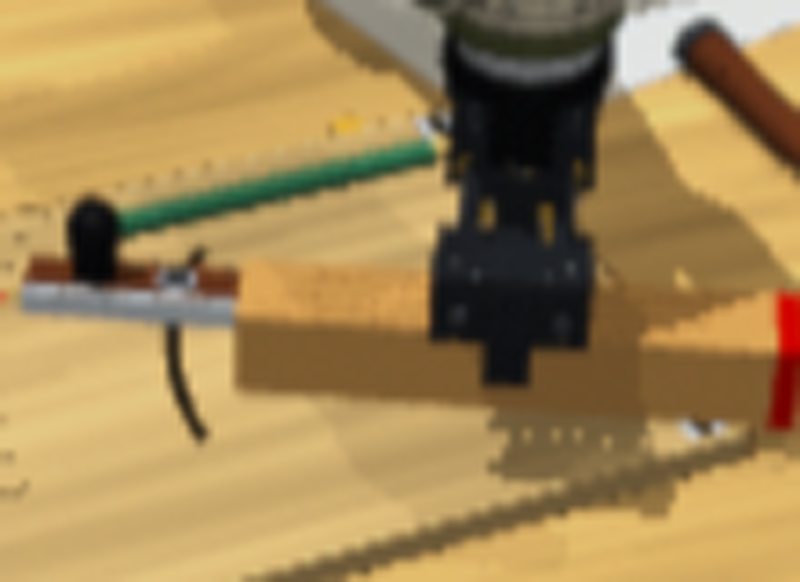

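The picture shows the brace lying along the fence, its red end beyond the track at (785,360), and the fence still at the mark. I'll ease the press slightly and check the height by projection.

```bash
python3 -m creep '[{"angular":[0,0,0],"dp":[0,-0.006,-0.004],"gripper":-1},{"angular":[0,0,0],"dp":[0,-0.006,-0.004],"gripper":-1},{"angular":[0,0,0],"dp":[0,-0.006,-0.004],"gripper":-1},{"angular":[0,0,0],"dp":[0,-0.006,-0.004],"gripper":-1}]'
python3 - <<'E'
from h import *
s=bot.camera("scene");t=bot.camera("top");p=bot.read_state()["ee_pos"];print(bot.read_state()["ft_force"].round(1))
c=lambda x,y,z:np.array([p[0]+np.cos(1.11)*x-np.sin(1.11)*y,p[1]+np.sin(1.11)*x+np.cos(1.11)*y,z])
for z in(.018,.024):
  for X in((-.1265,-.0225,.045),(-.1265,.0225,.045),(-.1265,-.0225,0)):
    u=proj(s,c(X[0],X[1],z+X[2]));print(z,((u-[300,150]+.5)*7.273-.5).round(0))
E
```

```text
clock: 15.57
ee_pos: [0.6499, 0.2062, 0.0395]
ee_rot: [3.137, -0.002, 1.111]
ft_force: [-2.5, -1.4, 17.4]
opening: 0.0446
grasp_force: 59.9
[-3.6 -1.2 17.8]
0.018 [235. 316.]
0.018 [246. 258.]
0.018 [235. 391.]
0.024 [234. 305.]
0.024 [246. 248.]
0.024 [235. 381.]
```

View pics/t4.png

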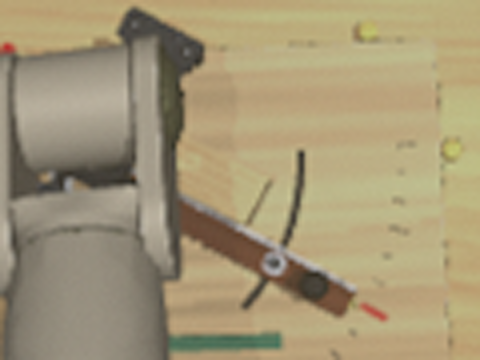

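The corner positions match the seated height (18 mm), the pointer is still at the red tick (crop (362,304)), and the arm presses with about 20 N. I'm handing the job in.

```bash
python3 -c "
from rig import bot
print(bot.finish_job())"
```

```text
the job is handed in; nothing more can be done
None
```

The job is handed in: the fence is at the red 30° mark, and the brace is seated on the pin, held down on the deck with about 20 N, ready for the clamp; no verdict came back.

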